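# Third hand at the drilling jig

### The job

Lay the gypsum bar fully down in the nest of the drilling jig and let go of it, then swing the jig's hinged leaf over so that its sprung foot comes down on the bar. Keep pushing the leaf down and hold it level, so that the foot bears on the bar with a steady 13 newtons or so (never over 30, gypsum cracks) while a colleague fastens the swing bolt: finish while still holding it like that. Leave the star, the sanding block and the jar where they are.

Things in the scene. Friction and masses are not known exactly. Their poses are not given: they have to be found in the camera images.
- gypsum_bar: cream-white gypsum bar, 34 x 110 x 30 mm (own x, y, z), a shallow fan carved in its top, about 0.12 kg; origin at the centre of its underside, its long axis is its y. It lies flat on the table, carved side up. It may go into the nest either way round
- jig: fixed drilling jig: grey steel base 230 x 112 mm, its top (the bed) 20 mm above the table; origin under the base's centre at table height, z up. Its x runs from the front (nose of the closed leaf; swing bolt with brass wing nut swung out forward to x = -0.17, up to 65 mm high) to the back (two dark hinge lugs 10 mm thick at y = +-32 mm, up to 89 mm high)
- nest (a point): centre of the nest, on the bed, 20 mm above the table; axes as the jig's. White blocks, 15 mm high above the bed with bevelled inner edges, enclose both ends of the bar's place: 116 mm inside along the jig's x, 39 mm along its y, so the bar (its y along the jig's x) has 2 to 3 mm play each way. Along the sides the middle 64 mm is free for fingers
- leaf (a joint): angle of the jig's hinged leaf (birch plank 46 mm wide, 12 mm thick, 0.2 kg): 0 = level over the bed, underside 72 mm above the table; 1.57 = upright; 1.95 = leaning back; stop at -0.08. The hinge is stiff (0.2 N m): the leaf stays where it is left. On top, from the hinge: steel strap, drill bush, brass spring barrel (88 mm from the hinge axis, 19 mm high), cork thumb pad, forked nose
- leaf_hinge (a point): middle of the leaf's hinge axis, 78 mm above the table at x = +0.088 of the jig; the axis runs along the jig's y. Axes as the jig's
- leaf_press (a point): centre of the top of the square cork thumb pad (40 x 38 mm, 3 mm thick) on the leaf, 143 mm from the hinge axis and 9 mm above the leaf's mid plane; at level 87 mm above the table. z is the leaf's outward normal (up when level), x runs along the leaf toward the hinge
- leaf_nose (a point): end of the leaf's forked nose, on its mid plane, 197 mm from the hinge axis (at level x = -0.109 of the jig); slot 10 mm wide and 30 mm long in its middle. Axes as at leaf_press
- foot: sprung foot under the leaf, 28 mm across, domed black rubber, 88 mm from the hinge axis; origin at its lowest point. Free, it stands 30 mm below the leaf's underside; it gives up to 16 mm, 1.6 N per mm. It meets the seated bar at leaf angle 0.09; with the leaf level it is pressed in 8 mm (13 N on the bar), which takes about 8 N on the cork pad; 5 mm up or down there changes it by 5 N
- gypsum_star: cream-white gypsum star, 84 x 84 x 18 mm, bystander; origin at the centre of its underside
- sanding_block: brown cork sanding block, 54 x 98 x 28 mm, bystander; origin at the centre of its underside
- pigment_jar: clear jar with a red lid, 62 mm across and 86 mm high, bystander; origin at the centre of its underside

How it is judged:
On the way, in this order (a step that is already met when the one before it is completed fails the run):
1. the bar lies fully down in the nest, let go, with the leaf still open (horizontal distance between gypsum_bar and nest below 0.007 m and z of gypsum_bar in the frame of nest below 0.003 m and angle between the y axis of gypsum_bar and the x axis of jig, either way round below 0.09 rad and contact force between the fingers and gypsum_bar below 0.2 N and value of joint leaf above 0.5 rad), for 0.2 s.
2. the leaf is swung over and its foot bears on the bar (value of joint leaf below 0.12 rad and contact force between foot and gypsum_bar above 1 N), for 0.1 s.
At the end, for the whole second after the job is handed in: Bar flat and fully down in the nest (7 mm of its centre, 3 mm of the bed, 0.09 rad along the jig's x), not touched by the fingers; the arm or fingers still push (over 2 N), the leaf is within 0.05 rad of level and the foot bears on the bar with 8 to 18 N throughout the last second (horizontal distance between gypsum_bar and nest below 0.007 m and z of gypsum_bar in the frame of nest below 0.003 m and angle between the y axis of gypsum_bar and the x axis of jig, either way round below 0.09 rad and angle between gypsum_bar's own z axis and vertical below 0.06 rad and contact force between the fingers and gypsum_bar below 0.2 N and contact force between foot and gypsum_bar between 8 and 18 N and value of joint leaf between -0.05 and 0.05 rad and contact force between any of the fingers, the arm and anything else above 2 N and linear speed of gypsum_bar below 0.02 m/s); the arm keeps its last pose, push and grip.
It fails at once if the foot bears on the bar with more than 30 N (contact force between foot and gypsum_bar above 30 N).
It fails at once if the gypsum star is moved more than 30 mm (distance of gypsum_star from where it was at the start of the episode above 0.03 m).
It fails at once if the sanding block is moved more than 30 mm (distance of sanding_block from where it was at the start of the episode above 0.03 m).
It fails at once if the jar is moved more than 30 mm or tipped over (distance of pigment_jar from where it was at the start of the episode above 0.03 m or angle between pigment_jar's own z axis and vertical above 0.5 rad).
It also fails if it takes over 58 s, if anything falls off the work surface, if the arm or the gripper's body presses on something with over 40 N, if the wrist force passes 120 N, or if a joint passes its speed limit or range.

### The arm

A 6-joint arm with a two-finger parallel gripper is mounted at the origin on a cart in front of the work surface, level with it; the furniture and walls round the work are solid. World frame = base frame: x ahead of the robot, y to its left, z up, the work surface at z = 0. Lengths are in m, angles in rad, forces in N, time in s.
With the tool pointing down it reaches from about 0.35 to 0.975 m from the base axis. Payload 4.9 kg.
Tool frame: the origin (TCP) lies between the finger pads; the fingertips stand 22 mm ahead of it and the grasp point (between the pads) lies 3 mm ahead of it; z points along the fingers, y is the line along which they close (so a half turn about z gives the same grasp; the last joint's range is limited). The gripper opens to 85 mm and grips with 20 to 120 N. Pads are 22 mm wide; open, the fingers measure 114 mm over their backs; the gripper's body (76 mm by 85 mm) begins 54 mm behind the grasp point. The pads swing forward as they close: fully open they stand 13 mm farther back than shut.
Start: joints at [-1.366, 0.053, 1.613, -0, 1.476, -0.119], TCP at [0.199, -0.593, 0.253] pointing down, gripper open.
Joint ranges: [-3.01, 3.01], [-1.01, 2.22], [0.06, 2.58], [-1.02, 4.17], [0.09, 2.62], [-3.14, 3.14]. Speed limits (rad/s): [2.57, 2.57, 3.14, 3.14, 3.14, 3.14].

### API

Orientations are given as a unit quaternion [w, x, y, z].
In Python, from plant import state, grab_frame, get_calibration, job_done, recognise, regions_of gives the robot as it stands.
- The arm moves only by the tool apply_moves, never from a script. Its argument "targets" is a list of rows, each an object with "translation": the shift along the tool's x, y, z normalised to -1 to 1, where 1 is 100 mm, a list of three; "twist": the turn about the tool's z normalised to -1 to 1, where 1 is 0.1 rad; "hand": the opening, from 0 (shut) to 1 (fully open). A call has 1 to 8 rows; each row shifts and turns the commanded pose from where the row before left it, along the tool's axes as they then stand; what a row does not reach is not made up. A row lasts 1/10 s, in which the tool goes at most 50 mm and 8.59 degrees, less where a joint would pass 70% of its speed; a pose out of reach is approached as far as the arm can. A call with a number of a shift or a turn outside -1 to 1 is refused whole. A call with a gripper value outside its range is refused whole. The fingers move at their own pace and stop on an object; the grip force is fixed at half the most. Time passes only in rows, so rows that do not move let the fingers close. It gives the time, the measured TCP pose, the force, the opening and the grip force at its end, in the units of the state.
- state(): the state, without advancing time (a new reading comes with each control period).
- grab_frame(name): name is "scene" or "top" or "wrist"; returns the picture (400x640x3 uint8, red, green, blue); there is no depth.
- get_calibration(name): a dict with "camera_matrix" (3x3 intrinsics, pixels), "pose" (4x4, takes a point from camera to world coordinates). Camera axes: x right, y up, looking along -z (the intrinsics and any distortion apply to the point x, -y, -z); pixel columns grow to the right and rows downward; lengths in m; the calibration is good to about 2 mm. The wrist camera is an equidistant fisheye: a pixel r from the principal point sees the ray r / f radians off the axis. A picture is of the moment at which its call begins: read the wrist's pose just before it. get_calibration takes no time and is no camera call; for the wrist camera it gives the pose at the moment of the call.
- job_done(): hands the job in; it is judged then, once.
Trained networks look in the newest picture that a camera, given by its name, has taken for a name from the list of things; names that differ only in an ending like _2 or _b are one class to them, and where a whole thing is asked for, a point or a joint stands for the part that bears it (a point fixed in the world has none). Each returns a list of dicts, best first, with "score" (0 to 1); they miss things now and then, are a little off and sometimes report something else, mostly with a low value. They report only what shows in the picture. A call takes as long as a camera call.
- recognise(camera, query): "point" ([x, y, z] in m, in world coordinates, good to about 4 mm: the middle of the surface that is visible of it).
- regions_of(camera, query): "pixels" (400x640 bool, what is visible of it).
The state is a dict: "time": time; "joint_pos": joint angles; "joint_vel": joint speeds; "joint_efforts": joint torques, N m; "tool_pos": TCP position; "tool_rot": TCP orientation; "contact_force": force on the tool from outside, world axes, zero at the start; "ft_torque": the same for the moment, N m; "gripper_width": opening from 0.0 (shut) to 1.0 (fully open); "grasp_force": force on a finger pad.
Only numpy, scipy, OpenCV 4.12 (cv2) and the standard library are available. Lean on these libraries where they do the work, as an engineer would, in place of code of your own. Each camera call takes 0.05 s, during which the arm holds its last target. There are 200 camera calls.

## Working session

There is one attempt and no reset: what is moved stays moved. The work goes in short steps, Python scripts to look and compute and a tool call to move; the robot and the scene stay as the last step left them, time stands still between calls to the robot, and variables do not carry over. Pictures are saved under pics/ and viewed, at most 10 in all, crops included, and the job is handed in when it is done.

Besides the shell and the picture viewer there is one more tool, called by a JSON object that holds its "fn" and its "kwargs". apply_moves: Moves the arm, as the interface text tells. Its arguments: {"type":"object","properties":{"targets":{"type":"array"}},"required":["targets"]}

```bash
mkdir -p pics; cat > h.py <<'E'
import numpy as np,cv2
from plant import *
def snap(c,n):
    f=grab_frame(c); cv2.imwrite(f'pics/{n}.png',f[:,:,::-1]); return f
def ray(c,uv):
    K=get_calibration(c);M=np.array(K['camera_matrix']);P=np.array(K['pose'])
    x=(uv[0]-M[0,2])/M[0,0];y=(uv[1]-M[1,2])/M[1,1]
    return P[:3,3],P[:3,:3]@np.array([x,-y,-1])
def onz(c,uv,z):
    o,d=ray(c,uv);return o+d*(z-o[2])/d[2]
def proj(c,p):
    K=get_calibration(c);M=np.array(K['camera_matrix']);P=np.array(K['pose'])
    q=P[:3,:3].T@(np.array(p)-P[:3,3]);return np.array([M[0,0]*q[0]/-q[2]+M[0,2],M[1,1]*-q[1]/-q[2]+M[1,2]])
E
cat > a.py <<'E'
from h import *
s=state();print({k:np.round(v,3).tolist() for k,v in s.items()})
for c in('top','scene'):
    snap(c,c)
    for q in('gypsum_bar','jig','leaf','leaf_press','leaf_nose','foot','gypsum_star','sanding_block','pigment_jar'):
        print(c,q,[(np.round(r['point'],3).tolist(),round(r['score'],2)) for r in recognise(c,q)][:3])
for c in('top',):
  for q,z in(('gypsum_bar',.03),('jig',.02)):
    m=regions_of(c,q)
    if m:
        m=m[0]['pixels'];cn=cv2.findContours(m.astype(np.uint8),0,2)[0];cn=max(cn,key=len)
        pts=np.array([onz(c,p[0],z)[:2] for p in cn],np.float32);print(q,cv2.minAreaRect(pts*1000))
E
python3 a.py
```

```text
{'time': 0.0, 'joint_pos': [-1.366, 0.053, 1.614, -0.0, 1.476, -0.119], 'joint_vel': [0.0, 0.002, -0.001, -0.001, -0.001, -0.001], 'joint_efforts': [-0.001, -39.369, -37.017, -0.0, 0.007, -0.0], 'tool_pos': [0.199, -0.592, 0.252], 'tool_rot': [-0.001, 0.987, 0.161, -0.0], 'contact_force': [-1.231, -1.06, -0.045], 'ft_torque': [-0.039, 0.01, -0.004], 'grasp_force': 0.0, 'gripper_width': 0.997}
top gypsum_bar [([0.581, -0.301, 0.031], 0.64), ([0.438, 0.21, 0.191], 0.25)]
top jig [([0.504, 0.141, 0.025], 0.91)]
top leaf [([0.441, 0.211, 0.189], 0.82)]
top leaf_press [([0.432, 0.204, 0.193], 0.92)]
top leaf_nose [([0.435, 0.209, 0.189], 0.63)]
top foot [([0.455, 0.189, 0.177], 0.41)]
top gypsum_star [([0.562, -0.135, 0.014], 0.87)]
top sanding_block [([0.338, 0.398, 0.026], 0.96), ([0.507, 0.143, 0.019], 0.54)]
top pigment_jar [([0.749, 0.087, 0.087], 0.58)]
scene gypsum_bar [([0.572, -0.288, 0.034], 0.6)]
scene jig [([0.484, 0.189, 0.021], 0.95)]
scene leaf [([0.434, 0.222, 0.19], 0.96)]
scene leaf_press [([0.431, 0.222, 0.187], 0.98)]
scene leaf_nose [([0.432, 0.221, 0.189], 0.69)]
scene foot []
scene gypsum_star [([0.563, -0.125, 0.021], 0.57)]
scene sanding_block [([0.338, 0.408, 0.028], 0.79)]
scene pigment_jar []
gypsum_bar ((576.9752197265625, -300.39404296875), (37.45156478881836, 114.78692626953125), 1.3710745573043823)
jig ((518.9979248046875, 132.49122619628906), (127.04248046875, 305.1631164550781), 41.637115478515625)
```

View pics/top.png

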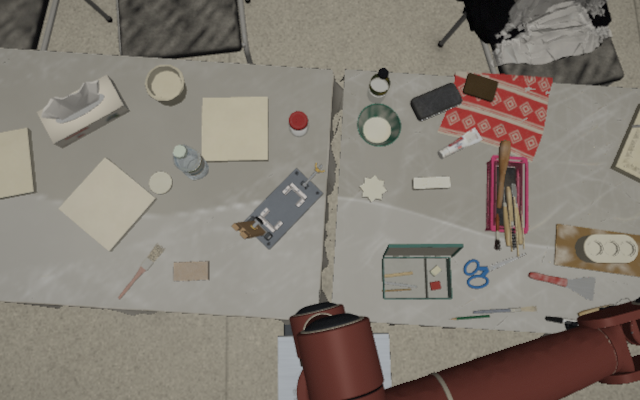

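View pics/scene.png

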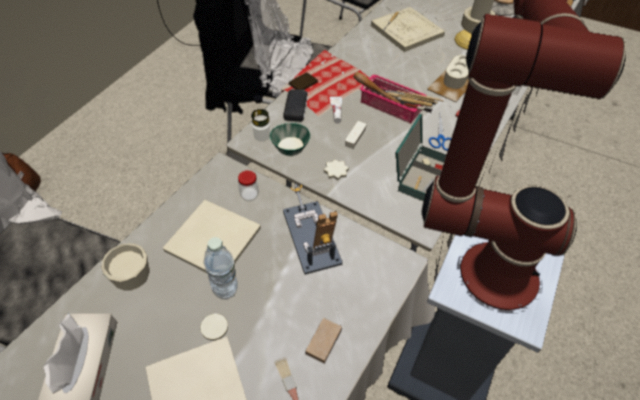

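The top view shows the bar at (432,183) and the jig at about (285,208), with its nose and swing bolt up-right at (318,168). The leaf leans back at about (243,230), the star is at (372,188), the jar at (298,122) and the sanding block at (190,270). The scene view agrees. I'll refine the jig pose and plan the move.

```bash
cat >> h.py <<'E'
def yaw():
    w,x,y,z=state()['tool_rot'];return np.arctan2(2*(x*y+w*z),1-2*(y*y+z*z))   # tool x axis heading
def plan(target,yx,n,p=None,y0=None):
    "rows from current (or given) pose to target xyz with tool-x heading yx, n equal rows"
    p=np.array(state()['tool_pos'] if p is None else p);y0=yaw() if y0 is None else y0
    d=(np.array(target)-p)/n;dy=((yx-y0+np.pi)%(2*np.pi)-np.pi)/n
    for i in range(n):
        a=y0+i*dy;c,s=np.cos(a),np.sin(a)
        t=np.array([c*d[0]+s*d[1],s*d[0]-c*d[1],-d[2]])*10
        print(np.round(t,2).tolist(),round(-dy*10,2))
    print('yaw',round(y0,3),'pos',np.round(p,3))
E
python3 - <<'E'
from h import *
f=cv2.imread('pics/top.png');cv2.imwrite('pics/topc.png',cv2.resize(f[155:255,225:335],None,fx=6,fy=6,interpolation=cv2.INTER_CUBIC)[:600])
plan([.577,-.30,.22],np.radians(91.4),14)
K=get_calibration('top');print(np.array(K['camera_matrix']).round(1),np.array(K['pose']).round(3))
K=get_calibration('wrist');print(np.array(K['camera_matrix']).round(1),np.array(K['pose']).round(3))
E
```

```text
[0.32, -0.11, 0.02] -0.91
[0.33, -0.08, 0.02] -0.91
[0.34, -0.05, 0.02] -0.91
[0.34, -0.02, 0.02] -0.91
[0.34, 0.01, 0.02] -0.91
[0.34, 0.04, 0.02] -0.91
[0.33, 0.07, 0.02] -0.91
[0.33, 0.1, 0.02] -0.91
[0.32, 0.13, 0.02] -0.91
[0.3, 0.16, 0.02] -0.91
[0.29, 0.19, 0.02] -0.91
[0.27, 0.21, 0.02] -0.91
[0.25, 0.23, 0.02] -0.91
[0.23, 0.26, 0.02] -0.91
yaw 0.324 pos [ 0.199 -0.593  0.253]
[[483.1   0.  320.2]
 [  0.  483.1 191.2]
 [  0.    0.    1. ]] [[-0.025  0.984 -0.177  0.31 ]
 [-1.    -0.022  0.02   0.055]
 [ 0.015  0.177  0.984  1.423]
 [ 0.     0.     0.     1.   ]]
[[309.7   0.  322.9]
 [  0.  309.7 200.4]
 [  0.    0.    1. ]] [[ 0.317  0.898  0.306  0.277]
 [-0.948  0.3    0.103 -0.567]
 [ 0.001 -0.323  0.947  0.374]
 [ 0.     0.     0.     1.   ]]
```

View pics/topc.png

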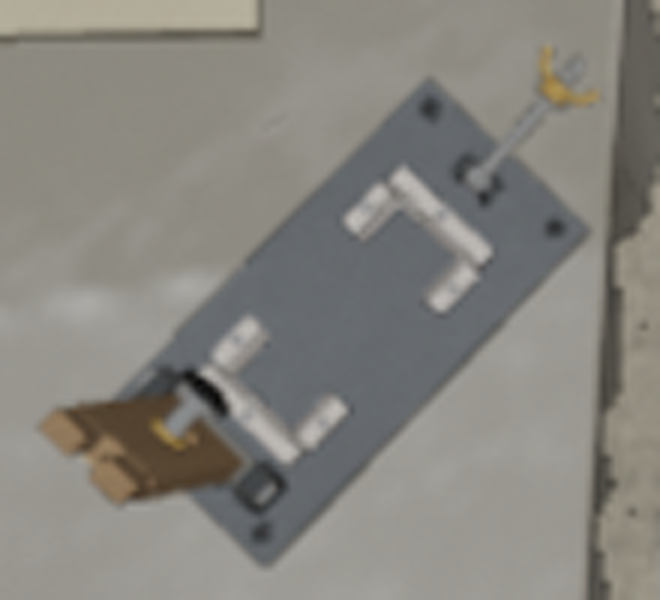

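The jig base corners in the crop are at about (432,78), (588,230) and (265,567). The nest blocks are clearly visible and the nest is empty. Next I move above the bar.

{"fn": "apply_moves", "kwargs": {"targets": [{"translation": [0.32, -0.11, 0.02], "twist": -0.91, "hand": 1}, {"translation": [0.33, -0.08, 0.02], "twist": -0.91, "hand": 1}, {"translation": [0.34, -0.05, 0.02], "twist": -0.91, "hand": 1}, {"translation": [0.34, -0.02, 0.02], "twist": -0.91, "hand": 1}, {"translation": [0.34, 0.01, 0.02], "twist": -0.91, "hand": 1}, {"translation": [0.34, 0.04, 0.02], "twist": -0.91, "hand": 1}, {"translation": [0.33, 0.07, 0.02], "twist": -0.91, "hand": 1}, {"translation": [0.33, 0.1, 0.02], "twist": -0.91, "hand": 1}]}}

```text
time: 1.9
tool_pos: [0.4156, -0.4249, 0.2373]
tool_rot: [0.0, 0.864, 0.504, 0.0]
contact_force: [1.0, -0.2, -0.2]
gripper_width: 0.998
grasp_force: 0.0
```

{"fn": "apply_moves", "kwargs": {"targets": [{"translation": [0.32, 0.13, 0.02], "twist": -0.91, "hand": 1}, {"translation": [0.3, 0.16, 0.02], "twist": -0.91, "hand": 1}, {"translation": [0.29, 0.19, 0.02], "twist": -0.91, "hand": 1}, {"translation": [0.27, 0.21, 0.02], "twist": -0.91, "hand": 1}, {"translation": [0.25, 0.23, 0.02], "twist": -0.91, "hand": 1}, {"translation": [0.23, 0.26, 0.02], "twist": -0.91, "hand": 1}, {"translation": [0, 0, 0], "twist": 0, "hand": 1}]}}

```text
time: 2.6
tool_pos: [0.5796, -0.2965, 0.2248]
tool_rot: [-0.0, 0.696, 0.718, 0.001]
contact_force: [-0.4, -0.1, -1.3]
gripper_width: 1.001
grasp_force: 0.0
```

```bash
cat >> h.py <<'E'
def wonz(uv,z):
    K=get_calibration('wrist');M=np.array(K['camera_matrix']);P=np.array(K['pose'])
    d=np.array([uv[0]-M[0,2],uv[1]-M[1,2]]);r=np.hypot(*d);t=r/M[0,0];d=d/max(r,1e-9)*np.sin(t)
    v=P[:3,:3]@np.array([d[0],-d[1],-np.cos(t)]);o=P[:3,3];return o+v*(z-o[2])/v[2]
def wproj(p):
    K=get_calibration('wrist');M=np.array(K['camera_matrix']);P=np.array(K['pose'])
    q=P[:3,:3].T@(np.array(p)-P[:3,3]);q=np.array([q[0],-q[1],-q[2]]);t=np.arctan2(np.hypot(q[0],q[1]),q[2]);h=np.hypot(q[0],q[1])
    return M[0,0]*t*q[:2]/h+M[:2,2]
def maskrect(c,q,z):
    m=regions_of(c,q)
    if not m: return None
    cn=max(cv2.findContours(m[0]['pixels'].astype(np.uint8),0,2)[0],key=len)
    f=wonz if c=='wrist' else (lambda u,z:onz(c,u,z))
    return cv2.minAreaRect(np.array([f(p[0],z)[:2]*1000 for p in cn],np.float32)),m[0]['score']
E
python3 - <<'E'
from h import *
s=state();print(s['time'],s['tool_pos'],yaw(),s['joint_pos'])
for n,z in(('a',.02),):
    c=[onz('top',(225+(u+.5)/6-.5,155+(v+.5)/6-.5),.02)[:2] for u,v in((432,78),(588,230),(265,567))]
    print('corners',np.round(c,4).tolist(),'centre',(c[0]+c[2])/2,np.linalg.norm(c[0]-c[1]),np.linalg.norm(c[1]-c[2]),np.degrees(np.arctan2(*(c[2]-c[1])[::-1])))
w=[onz('top',(225+(u+.5)/6-.5,155+(v+.5)/6-.5),.035)[:2] for u,v in((401,168),(492,257),(300,462),(203,367))]
print('blocks',np.round(w,4).tolist(),np.mean(w,0))
snap('wrist','w1');print(recognise('wrist','gypsum_bar')[:1],maskrect('wrist','gypsum_bar',.03))
E
```

```text
2.6 [ 0.57956524 -0.29645359  0.22482273] 1.6030664365758565 [-5.87520532e-01  1.31171033e-01  1.57715986e+00  1.21102516e-03
  1.43359163e+00 -6.19956227e-01]
corners [[0.6343, 0.0953], [0.5561, 0.0199], [0.3951, 0.1794]] centre [0.51474797 0.13732412] 0.10862001624852487 0.22661381458477015 135.27014356781123
blocks [[0.5862, 0.1107], [0.5412, 0.0672], [0.4438, 0.161], [0.4907, 0.2073]] [0.51549235 0.13653392]
[{'point': [0.5802, -0.2942, 0.0298], 'score': 0.95}] (((575.66015625, -305.1515197753906), (34.904422760009766, 109.66097259521484), 1.1888831853866577), 0.64)
```

View pics/w1.png

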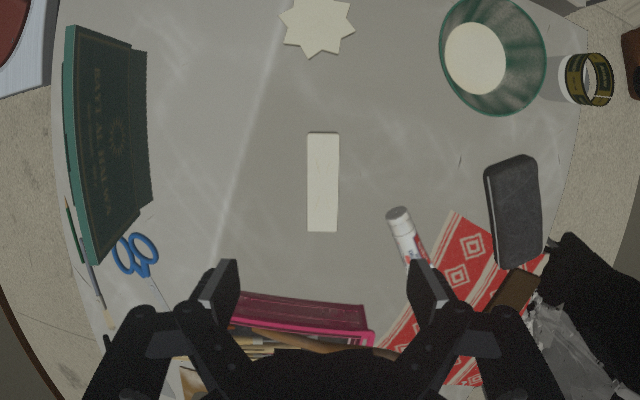

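```bash
python3 - <<'E'
from h import *
s=state();print(s['time'],s['tool_pos'],np.round(s['joint_vel'],4))
print(np.array(get_calibration('wrist')['pose']).round(3)[:3])
for u in((307,131.5),(338,131.5),(338.5,232),(307.5,232)):print(u,wonz(u,.03).round(4))
g=grab_frame('wrist');print(recognise('wrist','gypsum_bar')[:1],maskrect('wrist','gypsum_bar',.03))
g=grab_frame('top');m=maskrect('top','gypsum_bar',.03);print(m)
cv2.imwrite('pics/tb.png',cv2.resize(g[165:200,400:465,::-1],None,fx=10,fy=10,interpolation=cv2.INTER_CUBIC))
E
```

```text
2.75 [ 0.57702492 -0.29936289  0.22520192] [-0.0176 -0.0095  0.0054  0.0017  0.     -0.0001]
[[ 1.    -0.024 -0.009  0.574]
 [ 0.026  0.946  0.324 -0.217]
 [ 0.    -0.324  0.946  0.346]]
(307, 131.5) [ 0.5592 -0.2513  0.03  ]
(338, 131.5) [ 0.5907 -0.2505  0.03  ]
(338.5, 232) [ 0.5957 -0.3619  0.03  ]
(307.5, 232) [ 0.561  -0.3628  0.03  ]
[{'point': [0.5809, -0.2906, 0.0305], 'score': 0.85}] (((579.4967041015625, -303.6612548828125), (34.84760284423828, 111.45893096923828), 1.295082926750183), 0.68)
(((574.80517578125, -264.80035400390625), (36.561885833740234, 30.02244758605957), 88.75953674316406), 0.44)
```

View pics/tb.png

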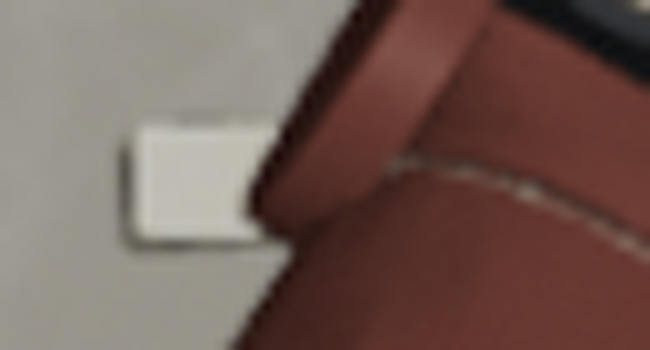

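The crop shows the arm hiding part of the bar, so the wrist view is the better source. I descend part of the way and re-measure.

{"fn": "apply_moves", "kwargs": {"targets": [{"translation": [-0.04, 0, 0.4], "twist": 0, "hand": 1}, {"translation": [0, 0, 0.4], "twist": 0, "hand": 1}, {"translation": [0, 0, 0.3], "twist": 0, "hand": 1}, {"translation": [0, 0, 0], "twist": 0, "hand": 1}, {"translation": [0, 0, 0], "twist": 0, "hand": 1}, {"translation": [0, 0, 0], "twist": 0, "hand": 1}]}}

```text
time: 3.6
tool_pos: [0.5787, -0.3044, 0.1183]
tool_rot: [0.002, 0.698, 0.716, 0.0]
contact_force: [-0.5, -0.6, 0.1]
gripper_width: 0.999
grasp_force: 0.0
```

```bash
python3 - <<'E'
from h import *
s=state();print(s['time'],s['tool_pos'],yaw(),np.round(s['joint_vel'],4))
g=grab_frame('wrist');print(recognise('wrist','gypsum_bar')[:1],maskrect('wrist','gypsum_bar',.03))
m=regions_of('wrist','gypsum_bar')[0]['pixels'];cn=max(cv2.findContours(m.astype(np.uint8),0,2)[0],key=len)
print(cv2.boundingRect(cn),cv2.minAreaRect(cn))
cv2.imwrite('pics/w2.png',g[:,:,::-1])
E
```

```text
3.6 [ 0.57867179 -0.30436011  0.11831775] 1.5974025888756678 [ 0.004  -0.0092 -0.0093 -0.001  -0.0023  0.0003]
[{'point': [0.5794, -0.2895, 0.0325], 'score': 0.67}] (((578.9888305664062, -301.4249267578125), (35.15718078613281, 112.44889831542969), 1.216951608657837), 0.95)
(299, 133, 51, 145) ((324.0, 205.0), (144.0, 50.0), 90.0)
```

View pics/w2.png

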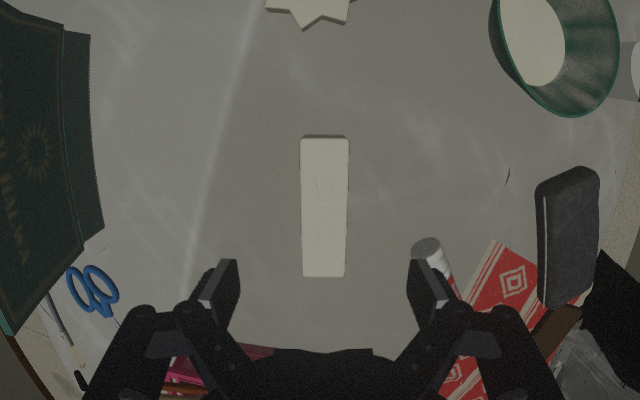

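The bar sits centred between the fingers, with its top face spanning rows 138–277. Next I descend and grip.

{"fn": "apply_moves", "kwargs": {"targets": [{"translation": [0.02, 0, 0.4], "twist": 0, "hand": 1}, {"translation": [0, 0, 0.3], "twist": 0, "hand": 1}, {"translation": [0, 0, 0.21], "twist": 0, "hand": 1}, {"translation": [0, 0, 0], "twist": 0, "hand": 1}, {"translation": [0, 0, 0], "twist": 0, "hand": 0.5}, {"translation": [0, 0, 0], "twist": 0, "hand": 0}, {"translation": [0, 0, 0], "twist": 0, "hand": 0}, {"translation": [0, 0, 0], "twist": 0, "hand": 0}]}}

```text
time: 4.6
tool_pos: [0.5787, -0.3021, 0.0267]
tool_rot: [0.002, 0.697, 0.717, 0.0]
contact_force: [-1.6, -0.2, -1.1]
gripper_width: 0.388
grasp_force: 61.1
```

{"fn": "apply_moves", "kwargs": {"targets": [{"translation": [0, 0, 0], "twist": 0, "hand": 0}, {"translation": [0, 0, 0], "twist": 0, "hand": 0}, {"translation": [0, 0, 0], "twist": 0, "hand": 0}, {"translation": [0, 0, 0], "twist": 0, "hand": 0}]}}

```text
time: 5.0
tool_pos: [0.5787, -0.3021, 0.0265]
tool_rot: [0.002, 0.697, 0.717, 0.0]
contact_force: [0.1, 0.5, 7.0]
gripper_width: 0.387
grasp_force: 62.2
```

```bash
python3 - <<'E'
from h import *
s=state();print(s['time'],s['tool_pos'],yaw(),s['contact_force'],s['grasp_force'],s['gripper_width'])
plan([.577,-.3,.16],yaw(),4)
plan([.515,.137,.16],np.radians(135.2),12,[*s['tool_pos'][:2],.16])
E
```

```text
5.0 [ 0.57867199 -0.30208997  0.02652063] 1.5978153244913997 [0.13801014 0.49018746 6.97464917] 62.22180962562561 0.3871272799468239
[0.01, -0.0, -0.33] -0.0
[0.01, -0.0, -0.33] -0.0
[0.01, -0.0, -0.33] -0.0
[0.01, -0.0, -0.33] -0.0
yaw 1.598 pos [ 0.579 -0.302  0.027]
[0.37, -0.04, -0.0] -0.63
[0.37, -0.02, -0.0] -0.63
[0.37, 0.0, -0.0] -0.63
[0.37, 0.03, -0.0] -0.63
[0.37, 0.05, -0.0] -0.63
[0.36, 0.07, -0.0] -0.63
[0.36, 0.1, -0.0] -0.63
[0.35, 0.12, -0.0] -0.63
[0.34, 0.14, -0.0] -0.63
[0.33, 0.16, -0.0] -0.63
[0.32, 0.18, -0.0] -0.63
[0.31, 0.2, -0.0] -0.63
yaw 1.598 pos [ 0.579 -0.302  0.16 ]
```

{"fn": "apply_moves", "kwargs": {"targets": [{"translation": [0, 0, -0.2], "twist": 0, "hand": 0}, {"translation": [0, 0, -0.45], "twist": 0, "hand": 0}, {"translation": [0, 0, -0.45], "twist": 0, "hand": 0}, {"translation": [0, 0, -0.45], "twist": 0, "hand": 0}, {"translation": [0.37, -0.04, 0], "twist": -0.63, "hand": 0}, {"translation": [0.37, -0.02, 0], "twist": -0.63, "hand": 0}, {"translation": [0.37, 0, 0], "twist": -0.63, "hand": 0}, {"translation": [0.37, 0.03, 0], "twist": -0.63, "hand": 0}]}}

```text
time: 5.8
tool_pos: [0.5554, -0.1528, 0.1787]
tool_rot: [-0.001, 0.601, 0.799, -0.0]
contact_force: [0.7, 0.7, -2.2]
gripper_width: 0.382
grasp_force: 61.4
```

{"fn": "apply_moves", "kwargs": {"targets": [{"translation": [0.37, 0.05, 0], "twist": -0.63, "hand": 0}, {"translation": [0.36, 0.07, 0], "twist": -0.63, "hand": 0}, {"translation": [0.36, 0.1, 0], "twist": -0.63, "hand": 0}, {"translation": [0.35, 0.12, 0], "twist": -0.63, "hand": 0}, {"translation": [0, 0, 0], "twist": 0, "hand": 0}, {"translation": [0, 0, 0], "twist": 0, "hand": 0}, {"translation": [0, 0, 0], "twist": 0, "hand": 0}, {"translation": [0, 0, 0], "twist": 0, "hand": 0}]}}

```text
time: 6.6
tool_pos: [0.5355, -0.0085, 0.1792]
tool_rot: [-0.0, 0.498, 0.867, -0.0]
contact_force: [0.0, 0.4, -0.8]
gripper_width: 0.386
grasp_force: 61.4
```

```bash
python3 - <<'E'
from h import *
s=state();print(s['time'],s['tool_pos'],yaw(),np.round(s['joint_vel'],4),s['grasp_force'],s['contact_force'])
g=grab_frame('wrist');cv2.imwrite('pics/w3.png',g[:,:,::-1]);np.save('pose3.npy',get_calibration('wrist')['pose'])
for q in('jig','leaf_press'):print(q,recognise('wrist',q)[:1])
E
```

```text
6.6 [ 0.53552228 -0.00846765  0.17918029] 2.0999842621620646 [-0.0015 -0.      0.0008  0.0032  0.0004 -0.0007] 61.399476528167725 [ 0.00710015  0.35146901 -0.75819508]
jig [{'point': [0.5382, 0.1076, 0.0216], 'score': 0.58}]
leaf_press []
```

View pics/w3.png

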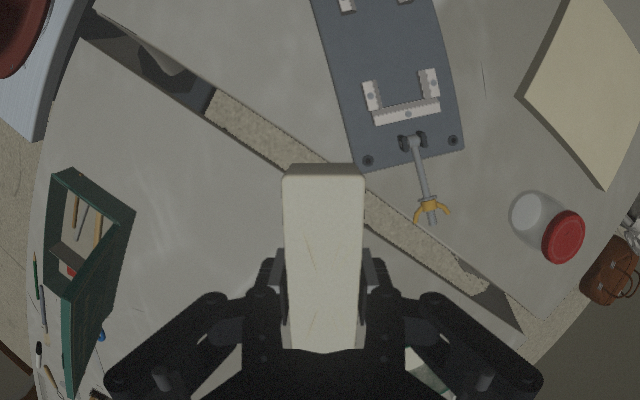

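In the wrist view the bar is held straight. The jig's front corners are at about (361,172) and (464,148), and the front block is at about (372–440, 97–124). The path to the nest is clear.

```bash
cat > b.py <<'E'
from h import *
import h
from scipy.optimize import least_squares
s=state();t=s['tool_pos'];y=yaw();c=np.array([np.cos(y),np.sin(y)]);n=np.array([np.sin(y),-np.cos(y)])
img=cv2.imread('pics/w3.png');g=cv2.cvtColor(img,6).astype(int)
print('column 323 rows155-185',g[155:186,323].tolist())
print('row 250 cols 270-300',g[230,270:300].tolist(),g[230,350:380].tolist())
for uv,z in(((283,178),t[2]+.0035),((364,178),t[2]+.0035),((286,164),t[2]-.0265),((361,164),t[2]-.0265)):
    p=wonz(uv,z)[:2]-t[:2];print('bar in tool',uv,round(p@c,4),round(p@n,4))
for uv,z in(((464,148.5),.02),((360.5,172.5),.02),((440,110),.035),((375,125),.035)):print(uv,wonz(uv,z).round(4))
# jig mask fit with corners subpix
gg=cv2.cvtColor(img,6)
q=cv2.cornerSubPix(gg,np.array([[[464,148]],[[361,172]]],np.float32),(6,6),(-1,-1),(3,30,.01));print(q.reshape(-1,2))
A,B=[wonz(u,.02)[:2] for u in q.reshape(-1,2)]
d=A-B;print(A,B,np.linalg.norm(d)); e=np.array([-d[1],d[0]])/np.linalg.norm(d)
print('yaw jig x',np.degrees(np.arctan2(e[1],e[0])),'centre',(A+B)/2+e*.115)
m=regions_of('wrist','jig');print(len(m) and m[0]['score'])
E
python3 b.py
```

```text
column 323 rows155-185 [125, 126, 115, 93, 86, 104, 115, 113, 78, 77, 76, 78, 75, 77, 79, 77, 84, 83, 86, 99, 124, 143, 150, 155, 153, 153, 155, 153, 156, 155, 153]
row 250 cols 270-300 [129, 127, 128, 124, 130, 129, 125, 128, 128, 127, 128, 126, 127, 134, 146, 152, 155, 154, 153, 154, 154, 153, 154, 155, 154, 153, 154, 155, 153, 153] [155, 154, 155, 153, 155, 151, 155, 156, 155, 157, 155, 152, 139, 124, 116, 115, 113, 112, 100, 79, 65, 61, 60, 65, 102, 118, 117, 119, 118, 118]
bar in tool (283, 178) 0.0521 -0.0164
bar in tool (364, 178) 0.0521 0.0154
bar in tool (286, 164) 0.0512 -0.0187
bar in tool (361, 164) 0.0512 0.0178
(464, 148.5) [0.6333 0.0959 0.02  ]
(360.5, 172.5) [0.5578 0.0216 0.02  ]
(440, 110) [0.5855 0.1096 0.035 ]
(375, 125) [0.5429 0.0661 0.035 ]
[[464.30286 148.29982]
 [361.77115 175.45381]]
[0.63349897 0.09621117] [0.56034871 0.01978864] 0.10578923856814014
yaw jig x 136.25327988962826 centre [0.51384743 0.13751915]
0.74
```

```bash
python3 -c "
from h import *
plan([.621,.031,.18],np.radians(135.2),4)"
```

```text
[-0.02, 0.23, -0.0] -0.65
[-0.04, 0.23, -0.0] -0.65
[-0.05, 0.23, -0.0] -0.65
[-0.07, 0.22, -0.0] -0.65
yaw 2.1 pos [ 0.536 -0.008  0.179]
```

{"fn": "apply_moves", "kwargs": {"targets": [{"translation": [-0.02, 0.23, 0], "twist": -0.65, "hand": 0}, {"translation": [-0.04, 0.23, 0], "twist": -0.65, "hand": 0}, {"translation": [-0.05, 0.23, 0], "twist": -0.65, "hand": 0}, {"translation": [-0.07, 0.22, 0], "twist": -0.65, "hand": 0}, {"translation": [0, 0, 0], "twist": 0, "hand": 0}, {"translation": [0, 0, 0], "twist": 0, "hand": 0}, {"translation": [0, 0, 0], "twist": 0, "hand": 0}, {"translation": [0, 0, 0], "twist": 0, "hand": 0}]}}

```text
time: 7.6
tool_pos: [0.6193, 0.0312, 0.1792]
tool_rot: [-0.0, 0.381, 0.925, -0.0]
contact_force: [0.1, 0.5, -1.6]
gripper_width: 0.382
grasp_force: 61.3
```

```bash
python3 - <<'E'
from h import *
s=state();print(s['time'],s['tool_pos'],yaw(),np.round(s['joint_vel'],4))
g=grab_frame('wrist')[:,:,::-1].copy();cv2.imwrite('pics/w4raw.png',g)
# overlay model outline: nest inner rectangle and base from the estimate, rectified view on z=.035, 1 px = 0.4 mm
O=np.array([.5152,.1372]);a=np.radians(135.2);ex=np.array([np.cos(a),np.sin(a)]);ey=np.array([-ex[1],ex[0]])
def rect(z,W=760,H=340,k=.0004):
    mp=np.zeros((H,W,2),np.float32)
    K=get_calibration('wrist');M=np.array(K['camera_matrix']);P=np.array(K['pose'])
    X,Y=np.meshgrid((np.arange(W)-W/2)*k,(np.arange(H)-H/2)*k)
    p=O+X[...,None]*ex+Y[...,None]*ey;p=np.dstack([p,np.full((H,W),z)])
    q=(p-P[:3,3])@P[:3,:3];q=q*[1,-1,-1];h=np.hypot(q[...,0],q[...,1]);t=np.arctan2(h,q[...,2])
    uv=M[0,0]*(t/h)[...,None]*q[...,:2]+M[:2,2]
    return cv2.remap(g,uv.astype(np.float32),None,cv2.INTER_CUBIC)
for z,n in((.035,'r35'),(.02,'r20')):
    r=rect(z);
    for i in range(0,760,50): cv2.line(r,(i+5,0),(i+5,339 if i==375 else 6),(0,255,255),1)
    cv2.imwrite(f'pics/{n}.png',r)
cv2.imwrite('pics/rr.png',np.vstack([cv2.imread('pics/r35.png')[:295],cv2.imread('pics/r20.png')[:300]]))
E
```

```text
7.6 [0.61925982 0.03123475 0.1792127 ] 2.3609091342010284 [ 0.0018 -0.0006 -0.0013 -0.0004 -0.0011 -0.0019]
```

View pics/rr.png

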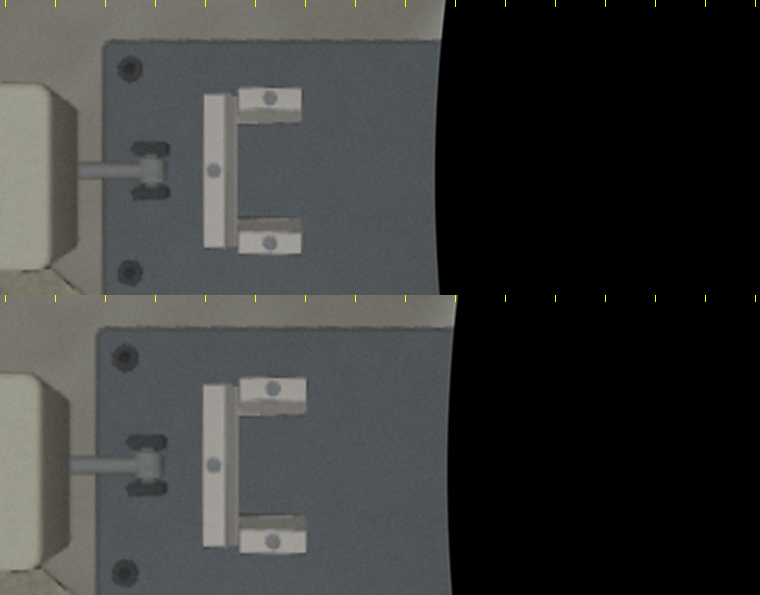

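The rectified view shows the blocks parallel to the estimate, so the yaw is good. The centre is within about 0.6 mm along the jig's x. The wrist camera would come close to the leaning leaf and its foot, so I turn the bar half round, which the task allows, to keep the camera toward the front.

{"fn": "apply_moves", "kwargs": {"targets": [{"translation": [0, 0, 0], "twist": 1, "hand": 0}, {"translation": [0, 0, 0], "twist": 1, "hand": 0}, {"translation": [0, 0, 0], "twist": 1, "hand": 0}, {"translation": [0, 0, 0], "twist": 1, "hand": 0}, {"translation": [0, 0, 0], "twist": 1, "hand": 0}, {"translation": [0, 0, 0], "twist": 1, "hand": 0}, {"translation": [0, 0, 0], "twist": 1, "hand": 0}, {"translation": [0, 0, 0], "twist": 1, "hand": 0}]}}

```text
time: 8.45
tool_pos: [0.6195, 0.0314, 0.1795]
tool_rot: [0.0, 0.712, 0.702, 0.0]
contact_force: [0.7, -0.5, -1.7]
gripper_width: 0.388
grasp_force: 61.3
```

{"fn": "apply_moves", "kwargs": {"targets": [{"translation": [0, 0, 0], "twist": 1, "hand": 0}, {"translation": [0, 0, 0], "twist": 1, "hand": 0}, {"translation": [0, 0, 0], "twist": 1, "hand": 0}, {"translation": [0, 0, 0], "twist": 1, "hand": 0}, {"translation": [0, 0, 0], "twist": 1, "hand": 0}, {"translation": [0, 0, 0], "twist": 1, "hand": 0}, {"translation": [0, 0, 0], "twist": 1, "hand": 0}, {"translation": [0, 0, 0], "twist": 1, "hand": 0}]}}

```text
time: 9.25
tool_pos: [0.6195, 0.0314, 0.1795]
tool_rot: [0.0, 0.929, 0.37, 0.0]
contact_force: [0.2, 0.3, -1.0]
gripper_width: 0.386
grasp_force: 61.3
```

{"fn": "apply_moves", "kwargs": {"targets": [{"translation": [0, 0, 0], "twist": 1, "hand": 0}, {"translation": [0, 0, 0], "twist": 1, "hand": 0}, {"translation": [0, 0, 0], "twist": 1, "hand": 0}, {"translation": [0, 0, 0], "twist": 1, "hand": 0}, {"translation": [0, 0, 0], "twist": 1, "hand": 0}, {"translation": [0, 0, 0], "twist": 1, "hand": 0}, {"translation": [0, 0, 0], "twist": 1, "hand": 0}, {"translation": [0, 0, 0], "twist": 1, "hand": 0}]}}

```text
time: 10.05
tool_pos: [0.6195, 0.0314, 0.1794]
tool_rot: [0.0, 1.0, -0.021, 0.0]
contact_force: [-0.2, 0.3, -2.2]
gripper_width: 0.387
grasp_force: 61.3
```

{"fn": "apply_moves", "kwargs": {"targets": [{"translation": [0, 0, 0], "twist": 1, "hand": 0}, {"translation": [0, 0, 0], "twist": 1, "hand": 0}, {"translation": [0, 0, 0], "twist": 1, "hand": 0}, {"translation": [0, 0, 0], "twist": 1, "hand": 0}, {"translation": [0, 0, 0], "twist": 1, "hand": 0}, {"translation": [0, 0, 0], "twist": 1, "hand": 0}, {"translation": [0, 0, 0], "twist": 1, "hand": 0}, {"translation": [0, 0, 0], "twist": 0.4, "hand": 0}]}}

```text
time: 10.85
tool_pos: [0.6195, 0.0314, 0.1795]
tool_rot: [0.0, 0.925, -0.381, 0.0]
contact_force: [1.0, -0.2, -1.3]
gripper_width: 0.387
grasp_force: 61.3
```

```bash
python3 - <<'E'
from h import *
s=state();print(s['time'],s['tool_pos'],yaw(),np.round(s['joint_pos'],3))
a=np.radians(135.2);ex=np.array([np.cos(a),np.sin(a)]);T=np.array([.5148,.1376])-.001*ex
print(T);plan([*T,.18],np.radians(-44.8),5);plan([*T,.08],np.radians(-44.8),4,[*T,.18],np.radians(-44.8))
E
```

```text
10.85 [0.61950644 0.03139703 0.17947528] -0.781398430413748 [-0.069  0.097  1.692 -0.     1.352  2.283]
[0.51550957 0.13689537]
[-0.3, -0.0, -0.0] 0.0
[-0.3, -0.0, -0.0] 0.0
[-0.3, -0.0, -0.0] 0.0
[-0.3, -0.0, -0.0] 0.0
[-0.3, -0.0, -0.0] 0.0
yaw -0.781 pos [0.62  0.031 0.179]
[0.0, -0.0, 0.25] -0.0
[0.0, -0.0, 0.25] -0.0
[0.0, -0.0, 0.25] -0.0
[0.0, -0.0, 0.25] -0.0
yaw -0.782 pos [0.516 0.137 0.18 ]
```

{"fn": "apply_moves", "kwargs": {"targets": [{"translation": [-0.3, 0, 0], "twist": 0, "hand": 0}, {"translation": [-0.3, 0, 0], "twist": 0, "hand": 0}, {"translation": [-0.3, 0, 0], "twist": 0, "hand": 0}, {"translation": [-0.3, 0, 0.2], "twist": 0, "hand": 0}, {"translation": [-0.28, 0, 0.3], "twist": 0, "hand": 0}, {"translation": [0, 0, 0.4], "twist": 0, "hand": 0}, {"translation": [0, 0, 0], "twist": 0, "hand": 0}, {"translation": [0, 0, 0], "twist": 0, "hand": 0}]}}

```text
time: 11.65
tool_pos: [0.5141, 0.1353, 0.0894]
tool_rot: [0.0, 0.925, -0.38, -0.001]
contact_force: [0.1, 0.4, -1.4]
gripper_width: 0.387
grasp_force: 61.2
```

{"fn": "apply_moves", "kwargs": {"targets": [{"translation": [0, 0, 0], "twist": 0, "hand": 0}, {"translation": [0, 0, 0], "twist": 0, "hand": 0}, {"translation": [0, 0, 0], "twist": 0, "hand": 0}]}}

```text
time: 11.95
tool_pos: [0.516, 0.1354, 0.0913]
tool_rot: [-0.001, 0.925, -0.38, 0.001]
contact_force: [-0.3, 0.0, -1.6]
gripper_width: 0.391
grasp_force: 61.2
```

```bash
python3 - <<'E'
from h import *
s=state();print(s['time'],s['tool_pos'],yaw(),s['joint_vel'].round(4));plan([.5155,.1369,.0665],yaw(),1)
E
```

```text
11.95 [0.51600106 0.13538068 0.09129269] -0.7788533297472784 [ 0.0031  0.0062  0.0112  0.0012 -0.0021 -0.0003]
[-0.01, -0.01, 0.25] -0.0
yaw -0.779 pos [0.516 0.135 0.091]
```

{"fn": "apply_moves", "kwargs": {"targets": [{"translation": [-0.014, -0.007, 0.1], "twist": 0, "hand": 0}, {"translation": [0, 0, 0.1], "twist": 0, "hand": 0}, {"translation": [0, 0, 0.05], "twist": 0, "hand": 0}, {"translation": [0, 0, 0.05], "twist": 0, "hand": 0}, {"translation": [0, 0, 0.05], "twist": 0, "hand": 0}, {"translation": [0, 0, 0.05], "twist": 0, "hand": 0}, {"translation": [0, 0, 0], "twist": 0, "hand": 0}, {"translation": [0, 0, 0], "twist": 0, "hand": 0}]}}

```text
time: 12.75
tool_pos: [0.514, 0.137, 0.0493]
tool_rot: [0.0, 0.925, -0.379, -0.0]
contact_force: [1.0, 0.5, -2.0]
gripper_width: 0.386
grasp_force: 61.3
```

{"fn": "apply_moves", "kwargs": {"targets": [{"translation": [0, 0, 0.02], "twist": 0, "hand": 0}, {"translation": [0, 0, 0.01], "twist": 0, "hand": 0}, {"translation": [0, 0, 0], "twist": 0, "hand": 0}, {"translation": [0, 0, 0], "twist": 0, "hand": 0}]}}

```text
time: 13.15
tool_pos: [0.5142, 0.1371, 0.0466]
tool_rot: [-0.0, 0.925, -0.379, 0.0]
contact_force: [0.2, 0.7, -0.3]
gripper_width: 0.384
grasp_force: 61.4
```

```bash
python3 - <<'E'
from h import *
s=state();print(s['time'],s['tool_pos'],yaw(),s['contact_force'],s['ft_torque'])
E
```

```text
13.15 [0.51419685 0.1370531  0.04657581] -0.7781945557126893 [ 0.21306064  0.70353207 -0.32203533] [ 0.01824103  0.04172373 -0.01506718]
```

{"fn": "apply_moves", "kwargs": {"targets": [{"translation": [0, 0, 0], "twist": 0, "hand": 0.5}, {"translation": [0, 0, 0], "twist": 0, "hand": 0.75}, {"translation": [0, 0, 0], "twist": 0, "hand": 0.75}, {"translation": [0, 0, 0], "twist": 0, "hand": 0.75}, {"translation": [0, 0, -0.2], "twist": 0, "hand": 0.75}, {"translation": [0, 0, -0.4], "twist": 0, "hand": 0.75}, {"translation": [0, 0, -0.4], "twist": 0, "hand": 0.75}, {"translation": [0, 0, -0.4], "twist": 0, "hand": 0.75}]}}

```text
time: 13.95
tool_pos: [0.5136, 0.137, 0.1876]
tool_rot: [0.0, 0.925, -0.379, -0.0]
contact_force: [0.9, 1.8, 0.6]
gripper_width: 0.75
grasp_force: 0.0
```

```bash
cat > c.py <<'E'
from h import *
import sys
s=state();print(s['time'],s['tool_pos'],yaw(),s['joint_vel'].round(3))
O=np.array([.5148,.1376]);a=np.radians(135.2);ex=np.array([np.cos(a),np.sin(a)]);ey=np.array([-ex[1],ex[0]])
g=grab_frame('wrist')[:,:,::-1].copy();W,H,k=760,340,.0004
K=get_calibration('wrist');M=np.array(K['camera_matrix']);P=np.array(K['pose']);out=[]
for z in(.035,.05):
    X,Y=np.meshgrid((np.arange(W)-W/2)*k,(np.arange(H)-H/2)*k)
    p=O+X[...,None]*ex+Y[...,None]*ey;p=np.dstack([p,np.full((H,W),z)])
    q=(p-P[:3,3])@P[:3,:3];q=q*[1,-1,-1];h=np.hypot(q[...,0],q[...,1]);t=np.arctan2(h,q[...,2])
    out.append(cv2.remap(g,(M[0,0]*(t/h)[...,None]*q[...,:2]+M[:2,2]).astype(np.float32),None,cv2.INTER_CUBIC)[20:320])
cv2.imwrite(sys.argv[1],np.vstack(out))
print(recognise('wrist','gypsum_bar')[:1],maskrect('wrist','gypsum_bar',.05))
E
python3 c.py pics/n1.png
```

```text
13.95 [0.51362554 0.13699483 0.18760108] -0.778155839327916 [-0.001 -0.411 -0.331  0.001  0.731 -0.002]
[{'point': [0.5207, 0.1366, 0.0514], 'score': 0.65}] (((517.66357421875, 136.84274291992188), (36.096527099609375, 111.31123352050781), 45.5734748840332), 0.9)
```

View pics/n1.png

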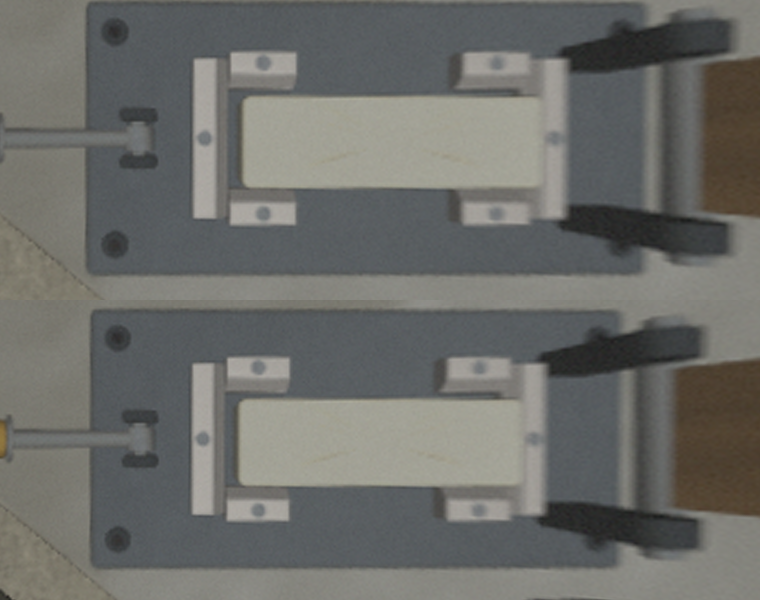

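The bar lies between the blocks. That picture was taken while the arm was still moving, so I measure again with the arm settled.

{"fn": "apply_moves", "kwargs": {"targets": [{"translation": [0, 0, 0], "twist": 0, "hand": 0}, {"translation": [0, 0, 0], "twist": 0, "hand": 0}, {"translation": [0, 0, 0], "twist": 0, "hand": 0}, {"translation": [0, 0, 0], "twist": 0, "hand": 0}, {"translation": [0, 0, 0], "twist": 0, "hand": 0}]}}

```text
time: 14.6
tool_pos: [0.5137, 0.137, 0.1855]
tool_rot: [0.0, 0.925, -0.379, -0.001]
contact_force: [-0.8, -0.5, 0.6]
gripper_width: 0.001
grasp_force: 0.0
```

```bash
cat >c2.py <<'E'
exec(open('c.py').read())
O2=O
g2=cv2.imread(sys.argv[1]);G=cv2.cvtColor(g2,6).astype(int)
A,B=G[:300],G[300:]
print('bar row, z.05', [ (i,int(B[130:165,i].mean())) for i in range(225,250,2)],[(i,int(B[130:165,i].mean())) for i in range(500,560,3)])
print('bar col', [ (i,int(B[i,350:400].mean())) for i in range(95,115,2)],[(i,int(B[i,350:400].mean())) for i in range(180,200,2)])
print('block z.035 rows60-85', [(i,int(A[100:180,i].mean())) for i in range(190,245,3)])
E
python3 c2.py pics/n2.png
```

```text
14.6 [0.51365103 0.13697642 0.18550265] -0.7782297500889557 [ 0.    -0.003 -0.006  0.001  0.001  0.   ]
[{'point': [0.5198, 0.1392, 0.0489], 'score': 0.69}] (((514.6350708007812, 135.7217254638672), (35.24729919433594, 110.86988830566406), 44.80357360839844), 0.6)
bar row, z.05 [(225, 109), (227, 111), (229, 121), (231, 102), (233, 89), (235, 90), (237, 88), (239, 81), (241, 79), (243, 98), (245, 136), (247, 157), (249, 159)] [(500, 160), (503, 138), (506, 75), (509, 52), (512, 50), (515, 49), (518, 51), (521, 48), (524, 50), (527, 50), (530, 49), (533, 50), (536, 48), (539, 48), (542, 48), (545, 49), (548, 49), (551, 48), (554, 47), (557, 47)]
bar col [(95, 91), (97, 91), (99, 91), (101, 91), (103, 92), (105, 91), (107, 91), (109, 86), (111, 96), (113, 135)] [(180, 157), (182, 157), (184, 157), (186, 157), (188, 157), (190, 158), (192, 157), (194, 149), (196, 99), (198, 85)]
block z.035 rows60-85 [(190, 89), (193, 88), (196, 90), (199, 76), (202, 140), (205, 161), (208, 155), (211, 155), (214, 155), (217, 157), (220, 160), (223, 135), (226, 107), (229, 108), (232, 121), (235, 98), (238, 89), (241, 88), (244, 80)]
```

The bar's width on the z = 0.05 plane is 33.6 mm and its centre is within about 2 mm of the nest, so it is seated. Next I plan the leaf swing.

```bash
cat > d.py <<'E'
from h import *
O=np.array([.5148,.1376]);a=np.radians(135.2);ex=np.array([np.cos(a),np.sin(a)]);ey=np.array([-ex[1],ex[0]])
W=lambda X,Y,z:np.array([*(O+X*ex+Y*ey),z])
def J(p):d=np.array(p[:2])-O;return np.array([d@ex,d@ey,p[2]])
def leafpt(th,r,h):return .088-r*np.cos(th)+h*np.sin(th),.078+r*np.sin(th)+h*np.cos(th)
E
python3 - <<'E'
from d import *
for th in(1.57,1.7,1.8,1.9,1.95,2.0):
    q=[(proj('top',W(leafpt(th,.197,0)[0],y,leafpt(th,.197,0)[1]))-[225,155])*6 for y in(.023,-.023)];print(th,np.round(q).tolist())
print('now',J(state()['tool_pos']))
p=None
for th in(1.95,1.57,1.45,1.3,1.15,1,.85,.7,.55,.4,.3,.2,.12,.05,0):
    X,z=leafpt(th,.152,.009);X+=.011;z+=.028
    if p is not None:print(th,'TCP',round(X,3),round(z,3),'row',[round(-(X-p[0])*10,2),0,round(-(z-p[1])*10,2)])
    p=(X,z)
E
```

```text
1.57 [[195.0, 423.0], [113.0, 343.0]]
1.7 [[150.0, 470.0], [68.0, 390.0]]
1.8 [[116.0, 506.0], [34.0, 426.0]]
1.9 [[85.0, 542.0], [3.0, 462.0]]
1.95 [[69.0, 559.0], [-12.0, 480.0]]
2.0 [[55.0, 576.0], [-27.0, 497.0]]
now [0.00022364 0.00102341 0.18610896]
1.57 TCP 0.108 0.258 row [np.float64(0.56), 0, np.float64(-0.14)]
1.45 TCP 0.09 0.258 row [np.float64(0.18), 0, np.float64(0.0)]
1.3 TCP 0.067 0.255 row [np.float64(0.23), 0, np.float64(0.03)]
1.15 TCP 0.045 0.248 row [np.float64(0.22), 0, np.float64(0.06)]
1 TCP 0.024 0.239 row [np.float64(0.21), 0, np.float64(0.1)]
0.85 TCP 0.005 0.226 row [np.float64(0.19), 0, np.float64(0.13)]
0.7 TCP -0.011 0.211 row [np.float64(0.17), 0, np.float64(0.15)]
0.55 TCP -0.026 0.193 row [np.float64(0.14), 0, np.float64(0.18)]
0.4 TCP -0.037 0.173 row [np.float64(0.12), 0, np.float64(0.2)]
0.3 TCP -0.044 0.16 row [np.float64(0.06), 0, np.float64(0.14)]
0.2 TCP -0.048 0.145 row [np.float64(0.05), 0, np.float64(0.14)]
0.12 TCP -0.051 0.133 row [np.float64(0.03), 0, np.float64(0.12)]
0.05 TCP -0.052 0.123 row [np.float64(0.02), 0, np.float64(0.11)]
0 TCP -0.053 0.115 row [np.float64(0.01), 0, np.float64(0.08)]
```

{"fn": "apply_moves", "kwargs": {"targets": [{"translation": [0, 0, -0.4], "twist": 0, "hand": 0}, {"translation": [0, 0, -0.4], "twist": 0, "hand": 0}, {"translation": [0, 0, -0.4], "twist": 0, "hand": 0}, {"translation": [0, 0, -0.35], "twist": 0, "hand": 0}, {"translation": [0, 0, 0], "twist": 0, "hand": 0}, {"translation": [-0.4, 0, 0], "twist": 0, "hand": 0}, {"translation": [-0.4, 0, 0], "twist": 0, "hand": 0}, {"translation": [-0.4, 0, 0], "twist": 0, "hand": 0}]}}

```text
time: 15.55
tool_pos: [0.4274, 0.2218, 0.3404]
tool_rot: [0.0, 0.925, -0.38, -0.0]
contact_force: [0.1, 0.8, -0.1]
gripper_width: -0.003
grasp_force: 0.0
```

{"fn": "apply_moves", "kwargs": {"targets": [{"translation": [-0.4, 0, 0], "twist": 0, "hand": 0}, {"translation": [-0.35, 0, 0], "twist": 0, "hand": 0}, {"translation": [0, 0, 0], "twist": 0, "hand": 0}, {"translation": [0, 0, 0], "twist": 0, "hand": 0}, {"translation": [0, 0, 0], "twist": 0, "hand": 0}]}}

```text
time: 16.05
tool_pos: [0.3756, 0.2734, 0.3408]
tool_rot: [0.0, 0.925, -0.38, -0.0]
contact_force: [-0.0, 0.2, -0.2]
gripper_width: -0.0
grasp_force: 0.0
```

```bash
python3 - <<'E'
from d import *
s=state();print(s['time'],J(s['tool_pos']),yaw(),s['joint_vel'].round(3),s['joint_pos'].round(2),s['contact_force'])
E
```

```text
16.05 [0.19447112 0.00177759 0.34082347] -0.7790477150371704 [-0.016  0.003 -0.005  0.001  0.001  0.004] [ 0.47 -0.38  1.85 -0.    1.67  2.82] [-0.02833835  0.17193931 -0.20647152]
```

{"fn": "apply_moves", "kwargs": {"targets": [{"translation": [0, -0.02, 0.3], "twist": 0, "hand": 0}, {"translation": [0, 0, 0.3], "twist": 0, "hand": 0}, {"translation": [0, 0, 0.23], "twist": 0, "hand": 0}, {"translation": [0, 0, 0], "twist": 0, "hand": 0}, {"translation": [0.2, 0, 0], "twist": 0, "hand": 0}, {"translation": [0.2, 0, 0], "twist": 0, "hand": 0}, {"translation": [0.2, 0, 0], "twist": 0, "hand": 0}, {"translation": [0.2, 0, 0], "twist": 0, "hand": 0}]}}

```text
time: 16.85
tool_pos: [0.4351, 0.2184, 0.2604]
tool_rot: [-0.001, 0.925, -0.38, 0.001]
contact_force: [-0.9, 1.7, 4.1]
gripper_width: 0.003
grasp_force: 2.3
```

{"fn": "apply_moves", "kwargs": {"targets": [{"translation": [0.2, 0, 0], "twist": 0, "hand": 0}, {"translation": [0, 0, 0], "twist": 0, "hand": 0}, {"translation": [0, 0, 0], "twist": 0, "hand": 0}]}}

```text
time: 17.15
tool_pos: [0.4484, 0.2048, 0.2592]
tool_rot: [-0.0, 0.925, -0.38, 0.0]
contact_force: [0.2, 0.6, 0.5]
gripper_width: -0.0
grasp_force: 0.0
```

```bash
cat > e.py <<'E'
from d import *
s=state();print(s['time'],J(s['tool_pos']).round(4),'F jig',[(s['contact_force'][:2]@v).round(1) for v in(ex,ey)],s['contact_force'][2].round(1))
for c in('top','scene'):
    grab_frame(c)
    for q in('leaf_press','leaf_nose','leaf'):
        r=recognise(c,q)
        if r:print(c,q,J(np.array(r[0]['point'])).round(3),round(r[0]['score'],2))
E
python3 e.py
```

```text
17.15 [ 0.0945 -0.0009  0.2592] F jig [np.float64(0.3), np.float64(-0.5)] 0.5
scene leaf_press [ 0.091 -0.006  0.154] 0.56
scene leaf_nose [ 0.087 -0.005  0.161] 0.97
scene leaf [ 0.089 -0.006  0.158] 0.67
```

{"fn": "apply_moves", "kwargs": {"targets": [{"translation": [0.27, 0, 0.04], "twist": 0, "hand": 0}, {"translation": [0.22, 0, 0.06], "twist": 0, "hand": 0}, {"translation": [0.21, 0, 0.1], "twist": 0, "hand": 0}, {"translation": [0.19, 0, 0.13], "twist": 0, "hand": 0}, {"translation": [0.17, 0, 0.15], "twist": 0, "hand": 0}, {"translation": [0.14, 0, 0.18], "twist": 0, "hand": 0}, {"translation": [0, 0, 0], "twist": 0, "hand": 0}, {"translation": [0, 0, 0], "twist": 0, "hand": 0}]}}

```text
time: 18.35
tool_pos: [0.5328, 0.1211, 0.192]
tool_rot: [0.0, 0.925, -0.379, -0.001]
contact_force: [0.0, -0.3, 0.2]
gripper_width: -0.001
grasp_force: 0.0
```

```bash
python3 e.py
```

```text
18.35 [-0.0244 -0.001   0.192 ] F jig [np.float64(-0.2), np.float64(0.2)] 0.2
top leaf_press [0.017 0.007 0.14 ] 0.64
top leaf_nose [0.017 0.002 0.135] 0.71
top leaf [ 0.014 -0.     0.135] 0.53
scene leaf_press [ 0.035 -0.001  0.117] 0.68
scene leaf_nose [0.029 0.002 0.118] 0.62
scene leaf [ 0.034 -0.005  0.121] 0.86
```

{"fn": "apply_moves", "kwargs": {"targets": [{"translation": [0.12, 0, 0.2], "twist": 0, "hand": 0}, {"translation": [0.06, 0, 0.14], "twist": 0, "hand": 0}, {"translation": [0.06, 0, 0.12], "twist": 0, "hand": 0}, {"translation": [0.03, 0, 0.1], "twist": 0, "hand": 0}, {"translation": [0, 0, 0], "twist": 0, "hand": 0}, {"translation": [0, 0, 0], "twist": 0, "hand": 0}, {"translation": [0, 0, 0], "twist": 0, "hand": 0}]}}

```text
time: 19.45
tool_pos: [0.5528, 0.1021, 0.137]
tool_rot: [-0.0, 0.925, -0.379, 0.0]
contact_force: [0.1, 0.6, 0.3]
gripper_width: -0.001
grasp_force: 0.0
```

```bash
python3 e.py; python3 -c "
from h import *
g=grab_frame('scene')[:,:,::-1];cv2.imwrite('pics/s9.png',cv2.resize(g[165:285,255:375],None,fx=5,fy=5,interpolation=cv2.INTER_CUBIC))"
```

```text
19.45 [-0.052  -0.0016  0.137 ] F jig [np.float64(0.4), np.float64(-0.5)] 0.3
top leaf_press [ 0.001 -0.003  0.098] 0.72
top leaf_nose [ 0.001 -0.005  0.097] 0.81
top leaf [-0.002 -0.007  0.096] 0.92
scene leaf_press [ 0.026 -0.003  0.093] 0.73
scene leaf_nose [0.022 0.002 0.095] 0.74
scene leaf [ 0.027 -0.006  0.094] 0.76
```

View pics/s9.png

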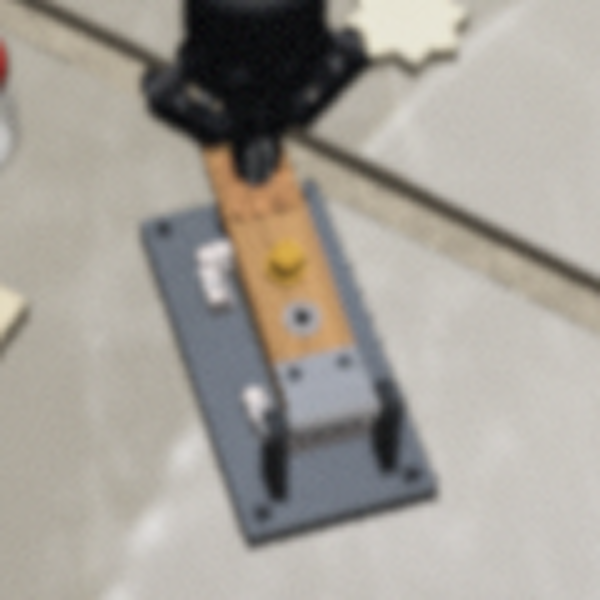

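The picture shows the leaf almost level, with the fingertips over its front part and the barrel at (285,258). I press down in small steps and watch the force.

{"fn": "apply_moves", "kwargs": {"targets": [{"translation": [0, 0.01, 0.05], "twist": 0, "hand": 0}, {"translation": [0, 0, 0.05], "twist": 0, "hand": 0}, {"translation": [0, 0, 0], "twist": 0, "hand": 0}, {"translation": [0, 0, 0], "twist": 0, "hand": 0}, {"translation": [0, 0, 0], "twist": 0, "hand": 0}]}}

```text
time: 20.4
tool_pos: [0.5517, 0.1012, 0.1262]
tool_rot: [0.0, 0.925, -0.379, -0.0]
contact_force: [0.2, -0.6, -0.1]
gripper_width: 0.0
grasp_force: 0.0
```

```bash
cat > f.py <<'E'
from d import *
F=[]
for i in range(6):
    s=state();F.append(s['contact_force']);grab_frame('top')
print(s['time'],J(s['tool_pos']).round(4),np.mean(F,0).round(2),np.std(F,0).round(2))
E
python3 f.py
```

```text
20.65 [-0.0519 -0.0003  0.1264] [ 0.02 -0.4  -0.04] [0.37 0.69 0.46]
```

{"fn": "apply_moves", "kwargs": {"targets": [{"translation": [0, 0, 0.04], "twist": 0, "hand": 0}, {"translation": [0, 0, 0], "twist": 0, "hand": 0}, {"translation": [0, 0, 0.02], "twist": 0, "hand": 0}, {"translation": [0, 0, 0], "twist": 0, "hand": 0}, {"translation": [0, 0, 0], "twist": 0, "hand": 0}, {"translation": [0, 0, 0], "twist": 0, "hand": 0}]}}

```text
time: 21.3
tool_pos: [0.5516, 0.1013, 0.1202]
tool_rot: [0.0, 0.925, -0.379, -0.0]
contact_force: [0.3, 0.4, 0.8]
gripper_width: 0.005
grasp_force: 0.1
```

```bash
python3 f.py
```

```text
21.55 [-0.0517 -0.0002  0.1202] [0.12 0.01 0.6 ] [0.21 0.26 0.26]
```

{"fn": "apply_moves", "kwargs": {"targets": [{"translation": [0, 0, 0.02], "twist": 0, "hand": 0}, {"translation": [0, 0, 0.02], "twist": 0, "hand": 0}, {"translation": [0, 0, 0.02], "twist": 0, "hand": 0}, {"translation": [0, 0, 0], "twist": 0, "hand": 0}, {"translation": [0, 0, 0], "twist": 0, "hand": 0}, {"translation": [0, 0, 0], "twist": 0, "hand": 0}]}}

```text
time: 22.2
tool_pos: [0.5521, 0.1009, 0.1147]
tool_rot: [0.0, 0.925, -0.379, 0.001]
contact_force: [-0.2, -1.8, 4.0]
gripper_width: -0.001
grasp_force: 2.0
```

```bash
python3 f.py
```

```text
22.45 [-0.0522 -0.0003  0.1146] [ 0.37 -2.83  4.44] [0.44 0.63 0.23]
```

{"fn": "apply_moves", "kwargs": {"targets": [{"translation": [0, 0, 0.02], "twist": 0, "hand": 0}, {"translation": [0, 0, 0.02], "twist": 0, "hand": 0}, {"translation": [0, 0, 0.015], "twist": 0, "hand": 0}, {"translation": [0, 0, 0], "twist": 0, "hand": 0}, {"translation": [0, 0, 0], "twist": 0, "hand": 0}, {"translation": [0, 0, 0], "twist": 0, "hand": 0}]}}

```text
time: 23.1
tool_pos: [0.5524, 0.1008, 0.1097]
tool_rot: [0.0, 0.925, -0.379, 0.001]
contact_force: [-1.0, -5.0, 7.2]
gripper_width: -0.006
grasp_force: 3.4
```

```bash
python3 f.py; python3 e.py
```

```text
23.35 [-0.0526 -0.0004  0.1097] [ 0.15 -4.63  6.87] [0.64 0.5  0.29]
23.4 [-0.0526 -0.0004  0.1097] F jig [np.float64(-3.5), np.float64(3.3)] 8.2
top leaf_press [ 0.016 -0.013  0.083] 0.93
top leaf [ 0.011 -0.015  0.081] 0.82
scene leaf_nose [ 0.026 -0.     0.085] 0.56
scene leaf [ 0.03  -0.002  0.087] 0.61
```

{"fn": "apply_moves", "kwargs": {"targets": [{"translation": [0, 0, 0.01], "twist": 0, "hand": 0}, {"translation": [0, 0, 0], "twist": 0, "hand": 0}, {"translation": [0, 0, 0], "twist": 0, "hand": 0}, {"translation": [0, 0, 0], "twist": 0, "hand": 0}, {"translation": [0, 0, 0], "twist": 0, "hand": 0}]}}

```text
time: 24.3
tool_pos: [0.5524, 0.1008, 0.109]
tool_rot: [0.0, 0.925, -0.379, 0.001]
contact_force: [-0.8, -4.9, 8.4]
gripper_width: -0.001
grasp_force: 4.2
```

```bash
python3 f.py; python3 -c "
from plant import *
print(job_done())"
```

```text
24.55 [-0.0527 -0.0004  0.109 ] [-0.72 -4.91  8.43] [0.5  0.4  0.51]
the job is handed in; nothing more can be done
None
```

I handed the job in at about 24.6 s with the bar seated in the nest and the leaf held about level at about 8.4 N on the cork pad (roughly 13 N at the foot, estimated, not measured); no verdict was returned.

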